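# Pack the service tray

## Task

Pack the service tray: lay the small black tape roll flat on the round pedestal between its four pins, the multi-tool flat along the two-block cradle with its length centred over both blocks, and the thick wooden block lengthwise down between the four corner brackets; lower the heat sink with the three wide-spaced fins upright into the comb rack, fins between fins and fully down. Leave the look-alikes, the close-finned heat sink and the big masking tape, where they are.

Things in the scene. Friction and masses are not known exactly. Their poses are not given: they have to be found in the camera images.
- heat_sink_mid (a point): Aluminium heat sink with 3 wide-spaced fins, upright, an E from above, 36x60x58 mm, 0.12 kg. Plate 10 mm thick at x -18 to -8, full height; 5 mm thick fins at y -20, 0, 20 run from it to x +18, only 28 mm tall, so the plate's upper 30 mm is free to be pinched across its 10 mm. Point: centre of the 36x60 outline, 29 mm over the underside. x: from plate to fin tips; z up.
- fine_sink_mid (a point): Look-alike heat sink with 6 close fins (4 mm thick, 11 mm apart), same outline, plate and material as the 3-finned one; does not fit the rack and stays where it is. Point and axes as for the other heat sink.
- black_tape_mid (a point): Small roll of black electrical tape lying flat, about 57 mm in diameter, 19 mm high, 0.05 kg. Point: its centre, 9.5 mm over its underside (the roll near the tray, not one at the far edge of the bench); z is the roll's axis, up.
- masking_tape_mid (a point): Look-alike: large cream roll of masking tape lying flat, about 97 mm in diameter, 25 mm high; it stays where it is (another roll at the far edge of the bench has no part in the task). Point: its centre, half-way up.
- multi_tool_mid (a point): Folded grey metal multi-tool lying flat, 100 (x) x 27 (y) x 9 (z) mm, 0.21 kg. Point: its centre, 4.5 mm over its underside; x runs along its length.
- wood_block_mid (a point): Thick planed wooden block, 44 (x) x 90 (y) x 44 (z) mm, 0.11 kg. Point: its centre, 22 mm over its underside; y runs along its length.
- comb_rack_seat (a point): Comb rack for the 3-finned heat sink. Point: on its base plate, 8 mm over the bench, where the sink's underside centre belongs, axes agreeing. Four upright 5 mm fins at y -30, -10, 10, 30 run from x 0 to a back plate at x 26 to 34; all 30 mm tall over the point. Sink goes straight down, its fins pointing to +x, between the rack's (play 5 mm sideways, 8 mm in x), until it stands on the base.
- pin_seat_seat (a point): Pin seat for the small tape: round pedestal, 44 mm in diameter, with four 6 mm steel pins at x, y = +-29.5 mm that rise 8 mm over it (about 10 mm play). Point: centre of the pedestal's top, 21 mm over the bench. All four rests have black 116x100 mm bases fixed 2x2 (120 mm apart in x, 107 in y, in shuffled order, axes alike) in a fixed dark steel tray, 256x226 mm, walls 14 mm high.
- cradle_seat (a point): Cradle for the multi-tool: two blocks (x -46 to -26 and 26 to 46 mm) with a lip at each side (inner faces y = +-24 mm, 8 mm over the block tops); open between the blocks for fingers. Point: midway between the blocks at the height of their tops, 21 mm over the bench; the tool lies along x bridging both blocks (10 mm play to each side). One of the four rests in the tray.
- bracket_seat_seat (a point): Bracket seat for the wooden block: raised 76x40 mm pad with an angle bracket at each corner, 9 mm over the pad; inner faces at x = +-54, y = +-31 mm, side legs only at |x| over 40 mm. Point: centre of the pad's top, 15 mm over the bench; the block lies with its length along x (9 mm play all round). One of the four rests in the tray.
Mind the look-alikes: they are no part of the job. Leave any blue look-alike of the part that bears heat_sink_mid alone.

How it is judged:
By the outcome, as a careful person would: the job done as asked, in the order asked, and still so for the second after the job is handed in, with the robot touching nothing.
It also fails if it takes over 115 s, if anything falls off the work surface, if the arm or the gripper's body presses on something with over 40 N, if the wrist force passes 120 N, or if a joint passes its speed limit or range.

## Robot

A 6-joint arm with a two-finger parallel gripper is mounted at the origin on a cart in front of the work surface, level with it; the furniture and walls round the work are solid. World frame = base frame: x ahead of the robot, y to its left, z up, the work surface at z = 0. Lengths are in m, angles in rad, forces in N, time in s.
With the tool pointing down it reaches from about 0.25 to 0.775 m from the base axis. Payload 4 kg.
Tool frame: the origin (TCP) lies at the very end of the fingers, on their centre line; the grasp point (between the pads) lies 19 mm behind it; z points along the fingers, y is the line along which they close (so a half turn about z gives the same grasp; the last joint's range is limited). The gripper opens to 94 mm and grips with 3 to 60 N. Pads are 16 mm wide; open, the fingers measure 119 mm over their backs; the gripper's body (75 mm by 177 mm) begins 78 mm behind the grasp point.
Start: joints at [1.143, 0.087, 1.371, -0, 1.684, -0.103], TCP at [0.176, 0.521, 0.206] pointing down, gripper open.
Joint ranges: [-3.1, 3.1], [-0.76, 2.03], [0.27, 2.55], [-1.08, 4.22], [0.17, 2.65], [-2.57, 2.57]. Speed limits (rad/s): [2.79, 2.79, 3.14, 3.14, 3.14, 3.14].

## Interface

Orientations are given as [roll, pitch, yaw] about the fixed x, y, z axes, in that order (R = Rz(yaw) Ry(pitch) Rx(roll)).
In Python, from bench import robot, vision gives the robot as it stands.
- The arm moves only by the shell command python3 -m crank 'ROWS'. ROWS is JSON, a list of rows, each a list of 3 entries, a list of its own where there are three numbers: the closure, from 0 (fully open) to 1 (shut), then the shift along the tool's x, y, z in m, then the turn, a rotation vector about the tool's x, y, z in degrees. A call has 1 to 8 rows; each row shifts and turns the commanded pose from where the row before left it, along the tool's axes as they then stand; what a row does not reach is not made up. A row lasts 1/10 s, in which the tool goes at most 50 mm and 8.59 degrees, less where a joint would pass 70% of its speed; a pose out of reach is approached as far as the arm can. A call with a gripper value outside its range is refused whole. The fingers move at their own pace and stop on an object; the grip force is fixed at half the most. Time passes only in rows, so rows that do not move let the fingers close. It gives the time, the measured TCP pose, the force, the opening and the grip force at its end, in the units of the state.
- robot.get_obs(): the state, without advancing time (a new reading comes with each control period).
- vision.snapshot(name): name is "scene" or "top" or "wrist"; returns a dict with "color" (480x640x3 uint8, red, green, blue), "z_map" (480x640 float32, m along the optical axis (not along the pixel's ray), 0 where there is no reading), "fx", "fy", "cx", "cy" (pixels), "R" (3x3) and "t" (3): a world point X has camera coordinates R X + t. Camera axes: x right, y down, z forward; pixel columns grow to the right and rows downward; lengths in m; the calibration is good to about 2 mm. A picture is of the moment at which its call begins.
- robot.close_job(): hands the job in; it is judged then, once.
The state is a dict: "time": time; "joint_positions": joint angles; "qvel": joint speeds; "joint_torque": joint torques, N m; "tool_pos": TCP position; "ee_rot": TCP orientation; "wrist_force": force on the tool from outside, world axes, zero at the start; "wrist_torque": the same for the moment, N m; "width": finger opening in m; "finger_force": force on a finger pad.
Only numpy, scipy, OpenCV 4.12 (cv2) and the standard library are available. Lean on these libraries where they do the work, as an engineer would, in place of code of your own. Each camera call takes 0.05 s, during which the arm holds its last target. There are 200 camera calls.

## Working session

There is one attempt and no reset: what is moved stays moved. The work goes in short steps, Python scripts to look and compute and a shell command to move; the robot and the scene stay as the last step left them, time stands still between calls to the robot, and variables do not carry over. Pictures are saved under pics/ and viewed, at most 14 in all, crops included, and the job is handed in when it is done.

```bash
ls; mkdir -p pics; python3 - <<'E'
from bench import robot, vision
import cv2,numpy as np,pickle
o=robot.get_obs();print({k:np.round(v,3).tolist() for k,v in o.items()})
for n in("top","scene"):
    s=vision.snapshot(n);pickle.dump(s,open(f"{n}.pkl","wb"));cv2.imwrite(f"pics/{n}1.png",s["color"][...,::-1])
    print(n,s["fx"],s["cx"],s["cy"],np.round(s["R"],3).tolist(),s["t"])
E
```

```text
pics
{'time': 0.0, 'joint_positions': [1.143, 0.088, 1.372, -0.0, 1.684, -0.103], 'qvel': [-0.001, 0.0, -0.001, 0.001, -0.001, -0.0], 'joint_torque': [-0.0, -34.019, -30.243, 0.072, 0.033, -0.0], 'tool_pos': [0.175, 0.521, 0.204], 'ee_rot': [-3.139, -0.0, 2.817], 'wrist_force': [0.629, 0.028, 0.934], 'wrist_torque': [-0.02, 0.01, -0.029], 'finger_force': 0.0, 'width': 0.094}
top 610.586849358204 323.45214430508946 245.98497108147183 [[-0.024, -1.0, 0.0], [-0.981, 0.024, -0.191], [0.191, -0.005, -0.982]] [0.01173858 0.51138259 1.47402714]
scene 583.9174301003873 317.01335481888344 240.6525041195678 [[0.486, -0.874, 0.015], [-0.397, -0.236, -0.887], [0.778, 0.425, -0.462]] [-0.25853327  0.26953435  1.01045925]
```

View pics/top1.png

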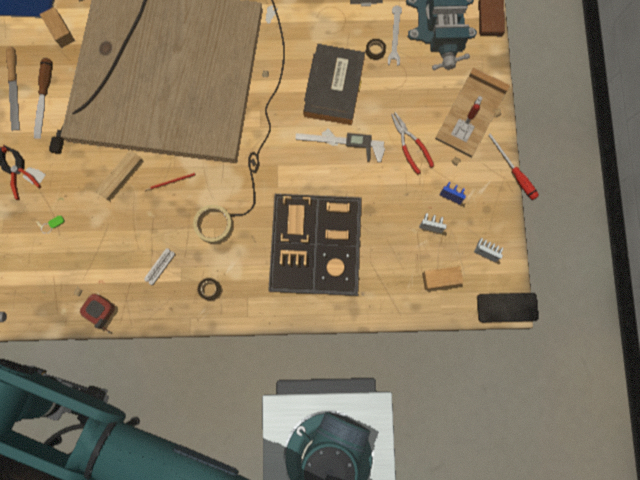

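View pics/scene1.png

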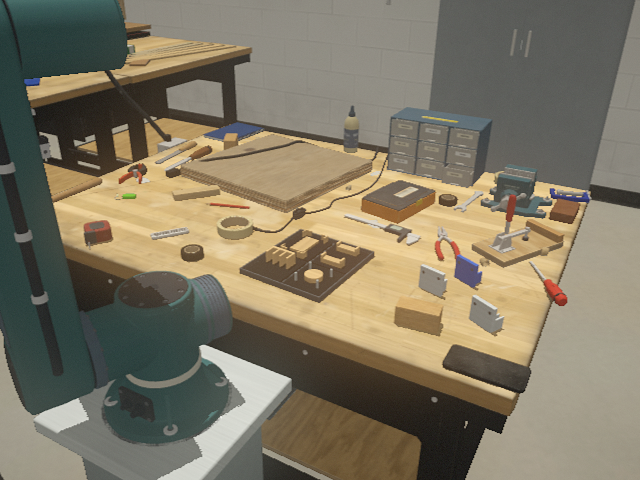

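Top view: small tape at (209,289) with another at (376,49) far off; masking tape (213,225); multi-tool (160,266), tray (315,245), wood block (443,277) (the (120,176) piece is long and thin). Grey sinks are at (433,223) and (490,249), with a blue look-alike at (453,192). I'll enlarge to tell them apart.

```bash
python3 - <<'E'
import cv2,pickle,numpy as np
c=pickle.load(open("top.pkl","rb"))["color"][...,::-1]
a=cv2.resize(c[170:300,400:530],None,fx=4.5,fy=4.5,interpolation=cv2.INTER_CUBIC)
cv2.imwrite("pics/sinks.png",a)
b=cv2.resize(c[185:305,260:370],None,fx=5,fy=5,interpolation=cv2.INTER_CUBIC)
cv2.imwrite("pics/tray.png",b)
d=cv2.resize(c[200:310,130:240],None,fx=5,fy=5,interpolation=cv2.INTER_CUBIC)
cv2.imwrite("pics/left.png",d)
E
```

```text
(no output)
```

View pics/sinks.png

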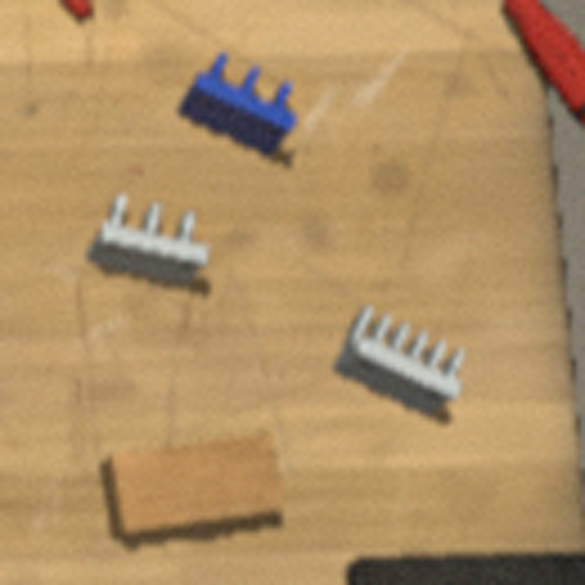

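View pics/tray.png

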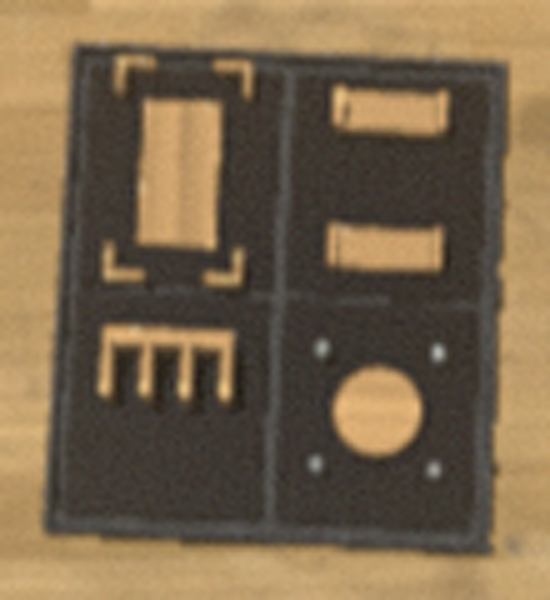

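View pics/left.png

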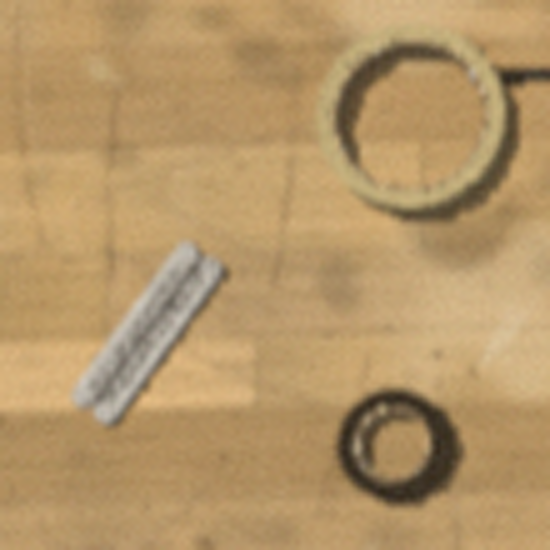

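The three-finned grey sink is at (433,223), and the one at (490,249) has six close fins, so it stays. The tray order is bracket top-left, cradle top-right, comb bottom-left and pins bottom-right, with tray +x pointing up in the image. Next I'll turn pixels into positions.

```bash
cat > h.py <<'E'
import numpy as np,cv2,pickle
from scipy.spatial.transform import Rotation as Ro
def ray(s,px,z):
    px=np.atleast_2d(np.array(px,float)); R,t=s["R"],np.ravel(s["t"]); C=-R.T@t
    d=np.c_[(px[:,0]-s["cx"])/s["fx"],(px[:,1]-s["cy"])/s["fy"],np.ones(len(px))]@R
    return (C+d*((z-C[2])/d[:,2])[:,None])
def cloud(s):
    Z=s["z_map"];v,u=np.mgrid[:480,:640]
    c=np.stack([(u-s["cx"])/s["fx"]*Z,(v-s["cy"])/s["fy"]*Z,Z],-1)
    return (c-np.ravel(s["t"]))@s["R"]
def proj(s,X):
    c=np.atleast_2d(X)@s["R"].T+np.ravel(s["t"]);return np.c_[c[:,0]/c[:,2]*s["fx"]+s["cx"],c[:,1]/c[:,2]*s["fy"]+s["cy"]]
def crop(px,off,k): return np.array(off)+(np.array(px,float)+.5)/k-.5
def rect(P,box,lo,hi):
    u0,v0,u1,v1=box;q=P[v0:v1,u0:u1].reshape(-1,3);q=q[(q[:,2]>lo)&(q[:,2]<hi)]
    (c,sz,a)=cv2.minAreaRect((q[:,:2]*1000).astype(np.float32));return len(q),np.round(c,1),np.round(sz,1),round(a,1),np.round(np.median(q,0)*1000,1)
E
python3 - <<'E'
from h import *
s=pickle.load(open("top.pkl","rb"));P=cloud(s)
print("bench",np.median(P[300:320,150:260,2]))
for n,b,lo,hi in[("tape",(190,270,228,308),.012,.03),("mask",(188,200,240,250),.015,.04),("tool",(140,240,182,290),.005,.02),("block",(415,255,470,298),.03,.06),("plate",(415,205,455,240),.042,.07),("sink",(415,205,455,240),.012,.07),("fine",(470,230,510,265),.042,.07)]:print(n,*rect(P,b,lo,hi))
o=(260,185)
def f(px,z): return ray(s,crop(px,o,5),z)[:,:2]*1000
pr=lambda n,x:print(n,np.round(x,1).tolist())
g=f([(321,348),(438,352),(315,463),(433,469)],.028);pr("pins",g);pr(" c",g.mean(0))
pr("ped",f((378,411),.021))
g=f([(144,99),(220,101),(137,246),(217,248)],.015);pr("pad",g);pr(" c",g.mean(0))
g=f([(125,68),(243,70),(114,272),(233,278)],.024);pr("brk",g);pr(" c",g.mean(0))
g=f([(333,88),(449,92),(327,268),(442,272)],.025);pr("cradle",g);pr(" c",g.mean(0))
g=f([(106,397),(146,397),(187,399),(228,400),(102,328),(237,332)],.038);pr("comb",g)
g=f([(82,50),(504,66),(50,528),(487,545)],.014);pr("tray",g);pr(" c",g.mean(0))
k=lambda px,z:ray(s,crop(px,(400,170),4.5),z)[:,:2]*1000
pr("platepx",k([(103,235),(208,255)],.058));pr("fintips",k([(121,197),(153,205),(189,214)],.028))
pr("blk",k([(108,462),(270,433),(282,512),(125,533)],.044))
k=lambda px,z:ray(s,crop(px,(130,200),5),z)[:,:2]*1000
pr("tool",k([(187,240),(228,268),(75,400),(108,425)],.009));pr("tape",k([(338,446),(447,446),(392,388),(397,503)],.019))
E
```

```text
bench 0.0010913209343360378
tape 267 [416.6 290.7] [57.2 57.5] 11.4 [417.  289.7  18.8]
mask 504 [585.6 282.1] [97.9 98.1] 65.8 [586.8 280.8  25. ]
tool 568 [482.7 415.8] [130.4 105.6] 1.9 [479.  418.3   7.9]
block 684 [ 429.  -296.1] [45.  91.2] 7.8 [ 428.2 -294.9   45.3]
plate 134 [ 560.7 -277.6] [59.8 12. ] 74.1 [ 559.6 -276.8   58.4]
sink 261 [ 574.2 -277.8] [67.9 75.3] 0.8 [ 560.8 -279.6   43.1]
fine 145 [ 487.1 -413.3] [61.  12.8] 62.8 [ 487.  -412.1   57.8]
pins [[494.5, -1.1], [491.0, -60.0], [436.1, 3.4], [431.6, -55.6]]
 c [463.3, -28.3]
ped [[462.8, -29.1]]
pad [[629.9, 87.2], [627.9, 48.0], [552.2, 91.8], [550.2, 50.9]]
 c [590.1, 69.5]
brk [[644.2, 96.3], [641.7, 35.6], [537.0, 103.2], [532.5, 42.8]]
 c [588.9, 69.5]
cradle [[630.7, -10.5], [627.2, -70.1], [536.3, -5.1], [532.8, -63.5]]
 c [581.8, -37.3]
comb [[470.4, 107.0], [469.9, 87.0], [468.4, 66.6], [467.4, 46.1], [505.6, 108.7], [501.9, 40.9]]
tray [[657.2, 119.1], [643.4, -99.6], [408.2, 137.6], [394.4, -82.2]]
 c [525.8, 18.7]
platepx [[565.3, -249.5], [552.6, -307.1]]
fintips [[594.2, -266.2], [589.1, -284.1], [583.4, -304.2]]
blk [[440.1, -247.6], [454.1, -338.1], [410.0, -341.7], [400.5, -254.8]]
tool [[524.8, 399.8], [509.7, 378.5], [443.5, 454.5], [430.3, 437.4]]
tape [[415.5, 318.8], [414.2, 264.1], [444.3, 292.1], [386.1, 288.9]]
```

```bash
cat > plan.py <<'E'
# usage: plan.py x y z yaw (mm,deg): turn about tool z, then shift in the turned tool axes (mm)
import sys
from h import *
from bench import robot
o=robot.get_obs();x,y,z,w=map(float,sys.argv[1:5])
r=Ro.from_euler("xyz",o["ee_rot"]);p=np.array(o["tool_pos"])*1000
e=Ro.from_euler("xyz",[180,0,w],degrees=True)
print("t",round(o["time"],2),"now",np.round(p,1),np.round(r.as_euler("xyz",degrees=True),1),"F",np.round(o["wrist_force"],1),"w",round(o["width"]*1000,1),"turn",np.round((r.inv()*e).as_rotvec(degrees=True),1),"shift",np.round(e.inv().apply([x-p[0],y-p[1],z-p[2]]),1))
E
python3 plan.py 416.5 290 60 176.2
```

```text
t 0.1 now [175.3 520.8 204.4] [-179.9   -0.   161.4] F [-0.5 -0.4 -0.8] w 94.1 turn [ -0.1  -0.  -14.8] shift [-256.  -214.3  144.4]
```

```bash
python3 -m crank '[[0.1,[0,0,0],[0,0,-7.4]],[0.1,[0,0,0],[0,0,-7.4]],[0.1,[-0.032,-0.027,0.015],[0,0,0]],[0.1,[-0.032,-0.027,0.015],[0,0,0]],[0.1,[-0.032,-0.027,0.015],[0,0,0]],[0.1,[-0.032,-0.027,0.015],[0,0,0]]]' >/dev/null; python3 -m crank '[[0.1,[-0.032,-0.027,0.015],[0,0,0]],[0.1,[-0.032,-0.027,0.015],[0,0,0]],[0.1,[-0.032,-0.027,0.015],[0,0,0]],[0.1,[-0.032,-0.025,0.015],[0,0,0]],[0.1,[0,0,0],[0,0,0]],[0.1,[0,0,0],[0,0,0]],[0.1,[0,0,0],[0,0,0]]]'; python3 plan.py 416.5 290 4 176.2
python3 - <<'E'
from h import *;from bench import vision
s=vision.snapshot("wrist");cv2.imwrite("pics/w1.png",s["color"][...,::-1]);print(np.median(s["z_map"]))
P=cloud(s);q=P.reshape(-1,3);m=(q[:,2]>.014)&(q[:,2]<.022)&(np.hypot(q[:,0]-.4165,q[:,1]-.29)<.04);print(m.sum(),(q[m].max(0)+q[m].min(0))/2)
E
```

```text
time: 1.4
tool_pos: [0.4163, 0.2914, 0.0858]
ee_rot: [3.141, -0.0, 3.076]
wrist_force: [-0.3, 0.1, -0.6]
width: 0.0845
finger_force: 0.0
t 1.4 now [416.3 291.4  85.8] [180.   -0.  176.2] F [-0.3  0.1 -0.6] w 84.5 turn [ 0. -0.  0.] shift [-0.3 -1.4 81.8]
0.26593208
3173 [0.41370453 0.29129954 0.0172858 ]
```

View pics/w1.png

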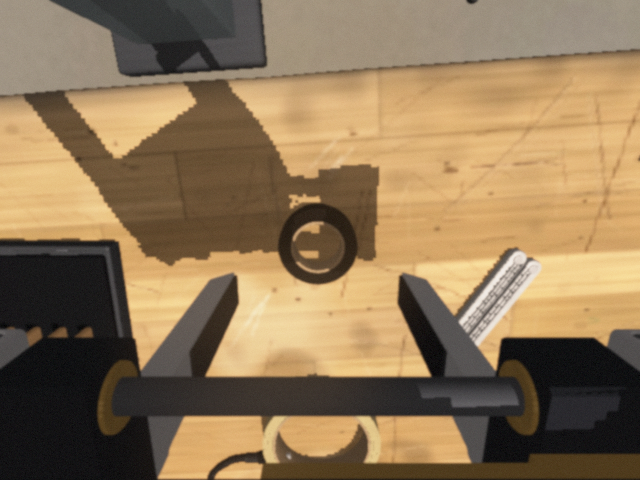

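The wrist view has the tape at (318,243), midway between the fingers in the closing direction. I'll descend and grip it.

```bash
python3 -m crank '[[0.1,[0.001,-0.001,0.03],[0,0,0]],[0.1,[0,0,0.03],[0,0,0]],[0.1,[0,0,0.014],[0,0,0]],[0.1,[0,0,0.007],[0,0,0]],[0.1,[0,0,0],[0,0,0]],[0.1,[0,0,0],[0,0,0]]]'; python3 -m crank '[[1,[0,0,0],[0,0,0]],[1,[0,0,0],[0,0,0]],[1,[0,0,0],[0,0,0]],[1,[0,0,0],[0,0,0]],[1,[0,0,0],[0,0,0]],[1,[0,0,0],[0,0,0]],[1,[0,0,0],[0,0,0]],[1,[0,0,0],[0,0,0]]]'; python3 plan.py 462.7 -29.1 80 176.2
```

```text
time: 2.05
tool_pos: [0.4165, 0.2906, 0.0058]
ee_rot: [3.14, 0.002, 3.076]
wrist_force: [-0.3, 0.3, 0.3]
width: 0.0847
finger_force: 0.0
time: 2.85
tool_pos: [0.416, 0.29, 0.0049]
ee_rot: [3.141, 0.001, 3.075]
wrist_force: [-0.0, -0.1, 2.6]
width: 0.0557
finger_force: 30.0
t 2.85 now [416.  290.    4.9] [180.    0.  176.2] F [-0.  -0.1  2.6] w 55.7 turn [ 0.  0. -0.] shift [ -67.8 -315.3  -75.1]
```

```bash
python3 -m crank '[[1,[0,0,-0.025],[0,0,0]],[1,[0,0,-0.025],[0,0,0]],[1,[0,0,-0.025],[0,0,0]],[1,[-0.0068,-0.0315,0],[0,0,0]],[1,[-0.0068,-0.0315,0],[0,0,0]],[1,[-0.0068,-0.0315,0],[0,0,0]],[1,[-0.0068,-0.0315,0],[0,0,0]],[1,[-0.0068,-0.0315,0],[0,0,0]]]'>/dev/null; python3 -m crank '[[1,[-0.0068,-0.0315,0],[0,0,0]],[1,[-0.0068,-0.0315,0],[0,0,0]],[1,[-0.0068,-0.0315,0],[0,0,0]],[1,[-0.0068,-0.0315,0],[0,0,0]],[1,[-0.0068,-0.0315,0],[0,0,0]],[1,[0,0,0],[0,0,0]],[1,[0,0,0],[0,0,0]],[1,[0,0,0],[0,0,0]]]'; python3 plan.py 462.7 -29.1 25 176.2
python3 - <<'E'
from h import *;from bench import vision
s=vision.snapshot("wrist");cv2.imwrite("pics/w2.png",s["color"][...,::-1]);print(proj(s,[.4627,-.0291,.021]))
E
```

```text
time: 4.45
tool_pos: [0.4622, -0.0282, 0.079]
ee_rot: [3.141, -0.001, 3.076]
wrist_force: [-0.2, 0.7, 0.3]
width: 0.0554
finger_force: 30.0
t 4.45 now [462.2 -28.2  79. ] [ 1.800e+02 -1.000e-01  1.762e+02] F [-0.2  0.7  0.3] w 55.4 turn [ 0.  -0.1  0. ] shift [-0.6 -0.8 54. ]
[[316.05645284 255.91251775]]
```

View pics/w2.png

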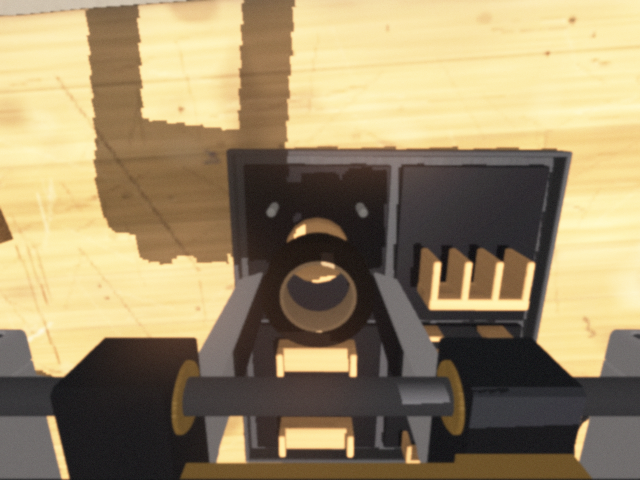

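The held tape is at (318,290). The pins at (272,210) and (362,210) sit symmetric about it, and the pedestal lies below as computed. Lowering now.

```bash
python3 -m crank '[[1,[-0.0005,-0.001,0.02],[0,0,0]],[1,[0,0,0.015],[0,0,0]],[1,[0,0,0.01],[0,0,0]],[1,[0,0,0.004],[0,0,0]],[1,[0,0,0.003],[0,0,0]],[1,[0,0,0],[0,0,0]],[1,[0,0,0],[0,0,0]]]'; python3 plan.py 462.7 -29.1 25 176.2
```

```text
time: 5.2
tool_pos: [0.4636, -0.0301, 0.0281]
ee_rot: [-3.142, 0.001, 3.075]
wrist_force: [0.9, -0.5, -0.5]
width: 0.0551
finger_force: 30.0
t 5.2 now [463.6 -30.1  28.1] [-1.800e+02  1.000e-01  1.762e+02] F [ 0.9 -0.5 -0.5] w 55.1 turn [-0.   0.1  0. ] shift [0.9 0.9 3.1]
```

```bash
python3 -m crank '[[1,[0.001,0.001,0.0015],[0,0,0]],[1,[0,0,0],[0,0,0]],[1,[0,0,0],[0,0,0]]]'; python3 -m crank '[[0.3,[0,0,0],[0,0,0]],[0.2,[0,0,0],[0,0,0]],[0.15,[0,0,0],[0,0,0]],[0.15,[0,0,0],[0,0,0]],[0.15,[0,0,-0.03],[0,0,0]],[0.15,[0,0,-0.04],[0,0,0]],[0.15,[0,0,-0.02],[0,0,0]],[0.15,[0,0,0],[0,0,0]]]'; python3 plan.py 477 417.5 60 144.5
python3 - <<'E'
from h import *;from bench import vision
s=vision.snapshot("wrist");cv2.imwrite("pics/w3.png",s["color"][...,::-1])
q=cloud(s).reshape(-1,3);m=(q[:,2]>.034)&(q[:,2]<.045)&(np.hypot(q[:,0]-.4627,q[:,1]+.0291)<.04);print(m.sum(),(q[m].max(0)+q[m].min(0))/2,np.ptp(q[m],0),np.median(q[m,2]))
E
```

```text
time: 5.5
tool_pos: [0.4622, -0.029, 0.0262]
ee_rot: [3.142, 0.0, 3.075]
wrist_force: [-0.0, 0.5, -0.4]
width: 0.0553
finger_force: 30.0
time: 6.3
tool_pos: [0.4647, -0.0295, 0.1198]
ee_rot: [-3.141, 0.008, 3.075]
wrist_force: [1.5, -0.2, -0.0]
width: 0.08
finger_force: 0.0
t 6.3 now [464.7 -29.5 119.8] [-179.9    0.5  176.2] F [ 1.5 -0.2 -0. ] w 80.0 turn [ 0.1  0.5 31.7] shift [249.5 371.   59.8]
2941 [ 0.45958769 -0.02888421  0.03764775] [0.05658633 0.05604489 0.00723927] 0.03876497454833784
```

View pics/w3.png

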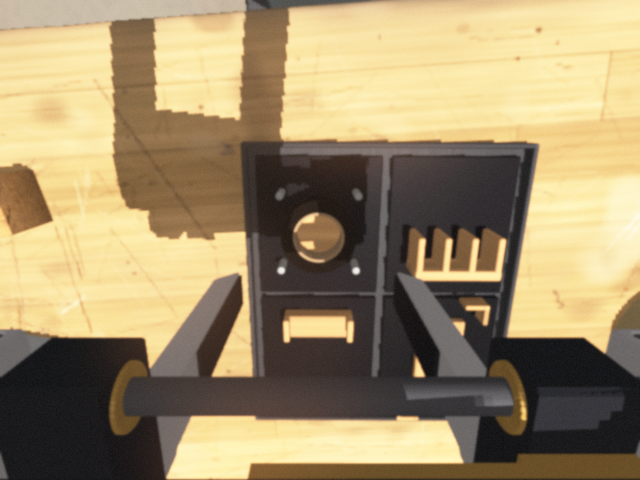

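The tape lies flat at (318,237) between the four pins, with its top at 39 mm. Now the multi-tool.

```bash
python3 -m crank '[[0.3,[0,0,0],[0,0,7.9]],[0.3,[0,0,0],[0,0,7.9]],[0.3,[0,0,0],[0,0,7.9]],[0.3,[0,0,0],[0,0,8]],[0.3,[0.0208,0.0309,0],[0,0,0]],[0.3,[0.0208,0.0309,0],[0,0,0]],[0.3,[0.0208,0.0309,0],[0,0,0]],[0.3,[0.0208,0.0309,0],[0,0,0]]]'>/dev/null;python3 -m crank '[[0.3,[0.0208,0.0309,0],[0,0,0]],[0.3,[0.0208,0.0309,0],[0,0,0]],[0.3,[0.0208,0.0309,0],[0,0,0]],[0.3,[0.0208,0.0309,0],[0,0,0]],[0.3,[0.0208,0.0309,0],[0,0,0]],[0.3,[0.0208,0.0309,0],[0,0,0]],[0.3,[0.0208,0.0309,0],[0,0,0]],[0.3,[0.0208,0.0309,0],[0,0,0]]]'>/dev/null;python3 -m crank '[[0.3,[0,0,0.03],[0,0,0]],[0.3,[0,0,0],[0,0,0]],[0.3,[0,0,0],[0,0,0]],[0.3,[0,0,0],[0,0,0]]]'; python3 plan.py 477 417.5 3 144.5
python3 - <<'E'
from h import *;from bench import vision
s=vision.snapshot("wrist");cv2.imwrite("pics/w4.png",s["color"][...,::-1])
c=s["color"].astype(int);P=cloud(s);m=(np.ptp(c,axis=2)<22)&(c.sum(2)>330)&(abs(P[...,2])<.03)&(np.hypot(P[...,0]-.477,P[...,1]-.4175)<.065)
m=cv2.morphologyEx(m.astype(np.uint8),cv2.MORPH_OPEN,np.ones((3,3)))
q=np.argwhere(m)[:,::-1];X=ray(s,q,.008)[:,:2]*1000;print(len(q),cv2.minAreaRect(X.astype(np.float32)))
E
```

```text
time: 8.35
tool_pos: [0.4745, 0.4171, 0.0861]
ee_rot: [-3.141, -0.0, 2.521]
wrist_force: [-0.3, -0.1, -0.0]
width: 0.0657
finger_force: 0.0
t 8.35 now [474.5 417.1  86.1] [-180.    -0.   144.4] F [-0.3 -0.1 -0. ] w 65.7 turn [-0.  -0.  -0.1] shift [-1.8  1.8 83.1]
97 ((444.6533508300781, 445.5544128417969), (16.73586654663086, 16.269763946533203), 55.34431838989258)
```

View pics/w4.png

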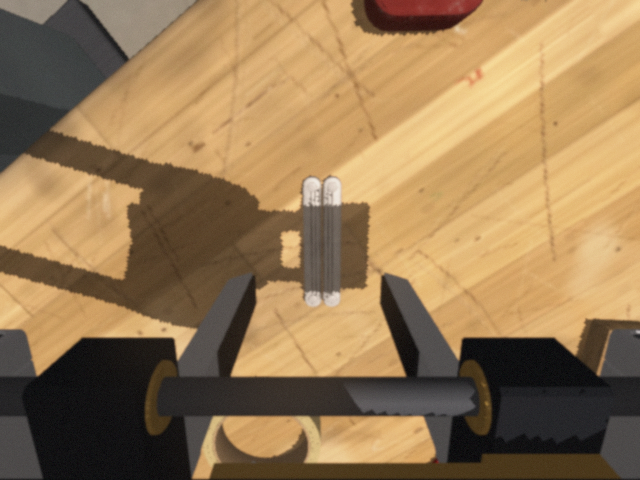

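The multi-tool is upright in the image, columns 302–341 and rows 177–307, so it is parallel to the fingers. I'll compute its centre from that.

```bash
python3 - <<'E'
from h import *;from bench import vision
s=vision.snapshot("wrist");g=ray(s,[(302,177),(341,177),(302,307),(341,307)],.009)[:,:2]*1000;print(g,g.mean(0))
print(proj(s,[.4745,.4171,.0045]))
E
```

```text
[[427.56774651 437.76739206]
 [443.30470374 459.79751256]
 [507.65002101 379.15650469]
 [525.08270404 403.52140439]] [475.90129382 420.06070343]
[[317.0921707 244.2413009]]
```

```bash
python3 -m crank '[[0.3,[0,0.0025,0.03],[0,0,0]],[0.3,[0,0,0.03],[0,0,0]],[0.3,[0,0,0.014],[0,0,0]],[0.3,[0,0,0.006],[0,0,0]],[0.3,[0,0,0],[0,0,0]],[0.3,[0,0,0],[0,0,0]]]'; python3 plan.py 476.2 419 2 144.5
```

```text
time: 9.05
tool_pos: [0.4768, 0.4205, 0.0077]
ee_rot: [3.139, 0.001, 2.522]
wrist_force: [-0.4, 0.2, -0.6]
width: 0.066
finger_force: 0.0
t 9.05 now [476.8 420.5   7.7] [179.8   0.  144.5] F [-0.4  0.2 -0.6] w 66.0 turn [ 0.2  0.  -0. ] shift [-0.4 -1.5  5.7]
```

```bash
python3 -m crank '[[0.3,[0,-0.001,0.0045],[0,0,0]],[0.3,[0,0,0],[0,0,0]],[0.3,[0,0,0],[0,0,0]]]'; python3 -m crank '[[1,[0,0,0],[0,0,0]],[1,[0,0,0],[0,0,0]],[1,[0,0,0],[0,0,0]],[1,[0,0,0],[0,0,0]],[1,[0,0,0],[0,0,0]],[1,[0,0,0],[0,0,0]],[1,[0,0,0],[0,0,0]]]'; python3 plan.py 476.2 419 2 144.5
```

```text
time: 9.35
tool_pos: [0.4753, 0.4192, 0.0019]
ee_rot: [3.141, 0.0, 2.522]
wrist_force: [0.3, -0.6, -0.3]
width: 0.0658
finger_force: 0.0
time: 10.05
tool_pos: [0.4753, 0.4192, 0.0015]
ee_rot: [3.141, -0.0, 2.522]
wrist_force: [0.1, 0.4, -0.6]
width: 0.0271
finger_force: 30.0
t 10.05 now [475.3 419.2   1.5] [180.   -0.  144.5] F [ 0.1  0.4 -0.6] w 27.1 turn [ 0. -0. -0.] shift [-0.9  0.4 -0.5]
```

```bash
python3 -m crank '[[1,[0,0,-0.02],[0,0,0]],[1,[0,0,-0.03],[0,0,0]],[1,[0,0,-0.03],[0,0,0]],[1,[0,0,-0.01],[0,0,-7.9]],[1,[0,0,0],[0,0,-7.9]],[1,[0,0,0],[0,0,-7.9]],[1,[0,0,0],[0,0,-8]],[1,[0,0,0],[0,0,0]]]'; python3 plan.py 582.3 -37.1 90 176.2
```

```text
time: 10.85
tool_pos: [0.4746, 0.4186, 0.0905]
ee_rot: [-3.14, -0.002, 3.075]
wrist_force: [0.5, -0.4, -1.7]
width: 0.0269
finger_force: 30.0
t 10.85 now [474.6 418.6  90.5] [-1.799e+02 -1.000e-01  1.762e+02] F [ 0.5 -0.4 -1.7] w 26.9 turn [-0.1 -0.1 -0. ] shift [-137.7 -447.5    0.5]
```

14 rows of (-9.8, -32).

```bash
python3 -m crank '[[1,[-0.0098,-0.032,0],[0,0,0]],[1,[-0.0098,-0.032,0],[0,0,0]],[1,[-0.0098,-0.032,0],[0,0,0]],[1,[-0.0098,-0.032,0],[0,0,0]],[1,[-0.0098,-0.032,0],[0,0,0]],[1,[-0.0098,-0.032,0],[0,0,0]],[1,[-0.0098,-0.032,0],[0,0,0]]]' >/dev/null; python3 -m crank '[[1,[-0.0098,-0.032,0],[0,0,0]],[1,[-0.0098,-0.032,0],[0,0,0]],[1,[-0.0098,-0.032,0],[0,0,0]],[1,[-0.0098,-0.032,0],[0,0,0]],[1,[-0.0098,-0.032,0],[0,0,0]],[1,[-0.0098,-0.032,0],[0,0,0]],[1,[-0.0098,-0.032,0],[0,0,0]]]'>/dev/null; python3 -m crank '[[1,[0,0,0],[0,0,0]],[1,[0,0,0],[0,0,0]],[1,[0,0,0],[0,0,0]]]'; python3 plan.py 582.3 -37.1 23.5 176.2
python3 - <<'E'
from h import *;from bench import vision
s=vision.snapshot("wrist");cv2.imwrite("pics/w5.png",s["color"][...,::-1]);print(proj(s,[[.5823,-.0371,.021],[.582,-.037,.09]]))
E
```

```text
time: 12.55
tool_pos: [0.5818, -0.0362, 0.0911]
ee_rot: [3.141, -0.001, 3.074]
wrist_force: [1.1, -0.4, -2.1]
width: 0.0268
finger_force: 30.0
t 12.55 now [581.8 -36.2  91.1] [ 1.800e+02 -1.000e-01  1.762e+02] F [ 1.1 -0.4 -2.1] w 26.8 turn [ 0.  -0.1 -0. ] shift [-0.5 -0.9 67.6]
[[316.01393961 250.32002914]
 [315.80302797 289.91730231]]
```

View pics/w5.png

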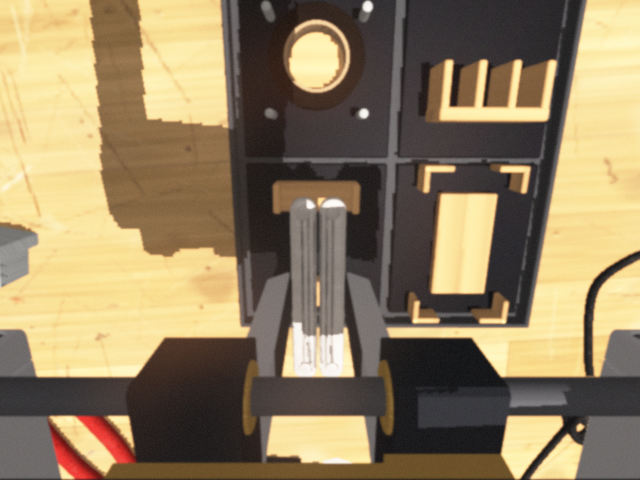

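The tool is held level at columns 291–345, centred on the near block at 273–360. Its middle is at about row 288, against 290 predicted. Lowering.

```bash
python3 -m crank '[[1,[0,-0.001,0.03],[0,0,0]],[1,[0,0,0.02],[0,0,0]],[1,[0,0,0.01],[0,0,0]],[1,[0,0,0.004],[0,0,0]],[1,[0,0,0],[0,0,0]],[1,[0,0,0.002],[0,0,0]],[1,[0,0,0],[0,0,0]],[1,[0,0,0],[0,0,0]]]'; python3 plan.py 582.3 -37.1 23 176.2
```

```text
time: 13.4
tool_pos: [0.5828, -0.0382, 0.0264]
ee_rot: [-3.142, 0.002, 3.075]
wrist_force: [-0.9, -0.3, -2.6]
width: 0.0271
finger_force: 30.0
t 13.4 now [582.8 -38.2  26.4] [-1.800e+02  1.000e-01  1.762e+02] F [-0.9 -0.3 -2.6] w 27.1 turn [-0.   0.1 -0. ] shift [0.6 1.  3.4]
```

```bash
python3 -m crank '[[1,[0.0005,0.001,0.002],[0,0,0]],[1,[0,0,0],[0,0,0]],[1,[0,0,0.001],[0,0,0]],[1,[0,0,0],[0,0,0]]]'; python3 -m crank '[[0.65,[0,0,0],[0,0,0]],[0.5,[0,0,0],[0,0,0]],[0.45,[0,0,0],[0,0,0]],[0.45,[0,0,0],[0,0,0]],[0.45,[0,0,-0.02],[0,0,0]],[0.45,[0,0,-0.04],[0,0,0]],[0.45,[0,0,-0.04],[0,0,0]],[0.35,[0,0,0],[0,0,0]]]'; python3 plan.py 429 -296 110 98
python3 - <<'E'
from h import *;from bench import vision
s=vision.snapshot("wrist");cv2.imwrite("pics/w6.png",s["color"][...,::-1])
P=cloud(s);c=s["color"];print(np.median(P[...,2][:, :]))
E
```

```text
time: 13.8
tool_pos: [0.5819, -0.037, 0.0225]
ee_rot: [3.141, 0.0, 3.075]
wrist_force: [0.4, 0.2, -2.1]
width: 0.0268
finger_force: 30.0
time: 14.6
tool_pos: [0.586, -0.0377, 0.1303]
ee_rot: [-3.14, 0.014, 3.075]
wrist_force: [1.0, 0.3, 0.5]
width: 0.0568
finger_force: 0.0
t 14.6 now [586.  -37.7 130.3] [-179.9    0.8  176.2] F [1.  0.3 0.5] w 56.8 turn [ 0.5  0.7 78.2] shift [-234.  -191.4   20.3]
0.006829319587398118
```

View pics/w6.png

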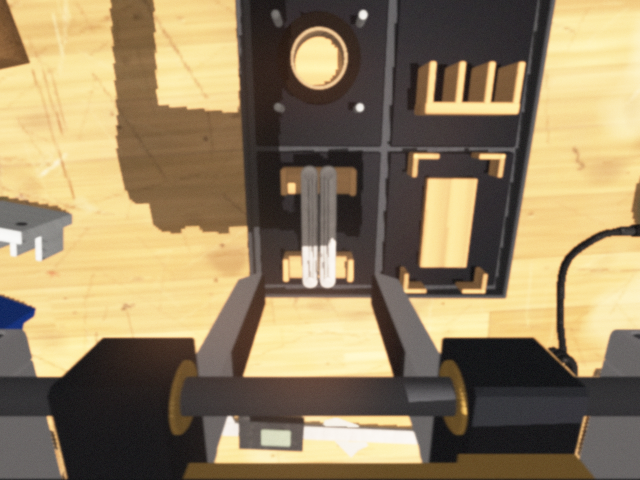

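The multi-tool bridges both blocks (rows 167–288, columns 301–336) inside the lips. Next is the wood block.

```bash
python3 -m crank '[[0.1,[0,0,0],[0,0,7.8]],[0.1,[0,0,0],[0,0,7.8]],[0.1,[0,0,0],[0,0,7.8]],[0.1,[0,0,0],[0,0,7.8]],[0.1,[0,0,0],[0,0,7.8]],[0.1,[0,0,0],[0,0,7.8]],[0.1,[0,0,0],[0,0,7.8]],[0.1,[0,0,0],[0,0,7.8]]]'>/dev/null; python3 -m crank '[[0.1,[0,0,0],[0,0,7.8]],[0.1,[0,0,0],[0,0,8]],[0.1,[-0.029,-0.024,0],[0,0,0]],[0.1,[-0.029,-0.024,0],[0,0,0]],[0.1,[-0.029,-0.024,0],[0,0,0]],[0.1,[-0.029,-0.024,0],[0,0,0]],[0.1,[-0.029,-0.024,0],[0,0,0]],[0.1,[-0.029,-0.024,0],[0,0,0]]]'>/dev/null; python3 -m crank '[[0.1,[-0.029,-0.024,0],[0,0,0]],[0.1,[-0.029,-0.023,0],[0,0,0]],[0.1,[0,0,0],[0,0,0]],[0.1,[0,0,0],[0,0,0]],[0.1,[0,0,0],[0,0,0]]]'; python3 plan.py 429 -296 12 98
python3 - <<'E'
from h import *;from bench import vision
s=vision.snapshot("wrist");cv2.imwrite("pics/w7.png",s["color"][...,::-1])
P=cloud(s);q=P.reshape(-1,3);m=(q[:,2]>.036)&(q[:,2]<.055)&(np.hypot(q[:,0]-.429,q[:,1]+.296)<.065);print(m.sum(),cv2.minAreaRect((q[m,:2]*1000).astype(np.float32)))
E
```

```text
time: 16.75
tool_pos: [0.425, -0.2922, 0.1215]
ee_rot: [-3.141, -0.002, 1.711]
wrist_force: [-1.3, 0.1, -1.0]
width: 0.0848
finger_force: 0.0
t 16.75 now [ 425.  -292.2  121.5] [-1.8e+02 -1.0e-01  9.8e+01] F [-1.3  0.1 -1. ] w 84.8 turn [-0.  -0.1  0. ] shift [ -4.3   3.5 109.5]
7015 ((425.7279357910156, -296.339599609375), (43.75111770629883, 90.40780639648438), 6.852222919464111)
```

View pics/w7.png

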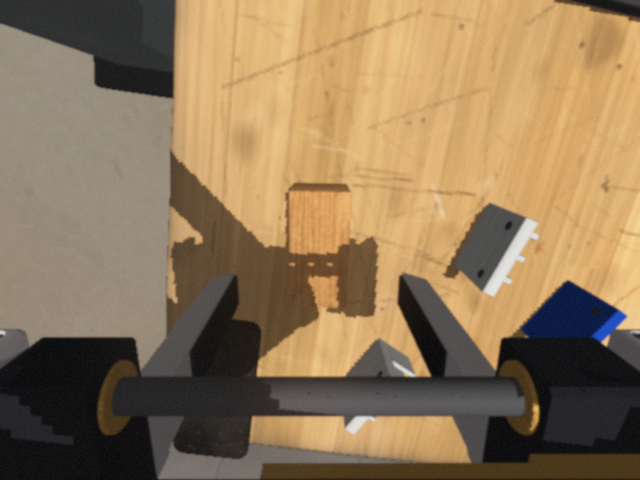

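Wood block at columns 288–350, rows 185–310, aligned with the fingers and centred between them. Descending.

```bash
python3 -m crank '[[0.1,[-0.004,0.0015,0.02],[0,0,0]],[0.1,[0,0,0.03],[0,0,0]],[0.1,[0,0,0.03],[0,0,0]],[0.1,[0,0,0.018],[0,0,0]],[0.1,[0,0,0.01],[0,0,0]],[0.1,[0,0,0],[0,0,0]],[0.1,[0,0,0],[0,0,0]]]'; python3 -m crank '[[1,[0,0,0],[0,0,0]],[1,[0,0,0],[0,0,0]],[1,[0,0,0],[0,0,0]],[1,[0,0,0],[0,0,0]],[1,[0,0,0],[0,0,0]],[1,[0,0,0],[0,0,0]],[1,[0,0,0],[0,0,0]],[1,[0,0,0],[0,0,0]]]'; python3 plan.py 427 -296 12 98;  python3 -m crank '[[1,[0,0,-0.02],[0,0,0]],[1,[0,0,-0.03],[0,0,0]],[1,[0,0,-0.03],[0,0,0]],[1,[0,0,-0.03],[0,0,0]],[1,[0,0,0],[0,0,0]]]'
```

```text
time: 17.5
tool_pos: [0.4278, -0.297, 0.0153]
ee_rot: [3.141, 0.001, 1.711]
wrist_force: [-0.2, 0.4, 0.2]
width: 0.0848
finger_force: 0.0
time: 18.3
tool_pos: [0.4269, -0.2972, 0.0146]
ee_rot: [-3.141, 0.0, 1.71]
wrist_force: [-0.8, -0.2, 1.6]
width: 0.0438
finger_force: 29.9
t 18.3 now [ 426.9 -297.2   14.6] [-180.    0.   98.] F [-0.8 -0.2  1.6] w 43.8 turn [-0.  0. -0.] shift [1.2 0.3 2.6]
time: 18.8
tool_pos: [0.4293, -0.299, 0.1292]
ee_rot: [3.135, 0.007, 1.71]
wrist_force: [0.3, -0.5, -0.3]
width: 0.0439
finger_force: 29.9
```

```bash
python3 -m crank '[[1,[0,0,0],[0,0,-7.8]],[1,[0,0,0],[0,0,-7.8]],[1,[0,0,0],[0,0,-7.8]],[1,[0,0,0],[0,0,-7.8]],[1,[0,0,0],[0,0,-7.8]],[1,[0,0,0],[0,0,-7.8]],[1,[0,0,0],[0,0,-7.8]],[1,[0,0,0],[0,0,-7.8]]]'>/dev/null;  python3 -m crank '[[1,[0,0,0],[0,0,-7.8]],[1,[0,0,0],[0,0,-8]],[1,[0,0,0],[0,0,0]],[1,[0,0,0],[0,0,0]]]'; python3 plan.py 589.4 69.7 120 176.2
```

```text
time: 20.0
tool_pos: [0.4264, -0.2966, 0.123]
ee_rot: [3.14, -0.002, 3.072]
wrist_force: [-0.3, -0.6, -1.3]
width: 0.0441
finger_force: 29.9
t 20.0 now [ 426.4 -296.6  123. ] [ 1.799e+02 -1.000e-01  1.760e+02] F [-0.3 -0.6 -1.3] w 44.1 turn [ 0.1 -0.1 -0.2] shift [-138.3  376.3    3. ]
```

12 rows of (-11.5, 31.3).

```bash
python3 -m crank '[[1,[-0.0115,0.0313,0],[0,0,-0.2]],[1,[-0.0115,0.0313,0],[0,0,0]],[1,[-0.0115,0.0313,0],[0,0,0]],[1,[-0.0115,0.0313,0],[0,0,0]],[1,[-0.0115,0.0313,0],[0,0,0]],[1,[-0.0115,0.0313,0],[0,0,0]]]' >/dev/null; python3 -m crank '[[1,[-0.0115,0.0313,0],[0,0,0]],[1,[-0.0115,0.0313,0],[0,0,0]],[1,[-0.0115,0.0313,0],[0,0,0]],[1,[-0.0115,0.0313,0],[0,0,0]],[1,[-0.0115,0.0313,0],[0,0,0]],[1,[-0.0115,0.0313,0],[0,0,0]]]' >/dev/null; python3 -m crank '[[1,[0,0,0.02],[0,0,0]],[1,[0,0,0.02],[0,0,0]],[1,[0,0,0.015],[0,0,0]],[1,[0,0,0],[0,0,0]],[1,[0,0,0],[0,0,0]],[1,[0,0,0],[0,0,0]]]'; python3 plan.py 589.4 69.7 30 176.2
python3 - <<'E'
from h import *;from bench import vision
s=vision.snapshot("wrist");cv2.imwrite("pics/w8.png",s["color"][...,::-1])
E
```

```text
time: 21.8
tool_pos: [0.5893, 0.0687, 0.0708]
ee_rot: [3.141, 0.002, 3.078]
wrist_force: [0.9, -0.3, -0.7]
width: 0.0437
finger_force: 29.9
t 21.8 now [589.3  68.7  70.8] [1.800e+02 1.000e-01 1.763e+02] F [ 0.9 -0.3 -0.7] w 43.7 turn [0.  0.1 0.1] shift [-0.1  1.  40.8]
```

View pics/w8.png

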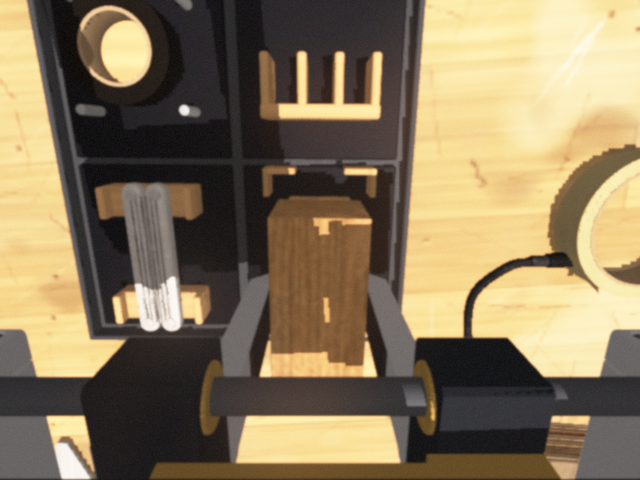

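The block (columns 270–370) is centred on the brackets (263–377) and parallel to them. Lowering.

```bash
python3 -m crank '[[1,[0,0.001,0.015],[0,0,0]],[1,[0,0,0.01],[0,0,0]],[1,[0,0,0.008],[0,0,0]],[1,[0,0,0.004],[0,0,0]],[1,[0,0,0],[0,0,0]],[1,[0,0,0],[0,0,0]],[1,[0,0,0],[0,0,0]]]'; python3 plan.py 589.4 69.7 30 176.2
```

```text
time: 22.55
tool_pos: [0.5889, 0.07, 0.0331]
ee_rot: [3.141, 0.001, 3.079]
wrist_force: [0.2, 0.7, -0.4]
width: 0.0438
finger_force: 29.9
t 22.55 now [588.9  70.   33.1] [1.800e+02 1.000e-01 1.764e+02] F [ 0.2  0.7 -0.4] w 43.8 turn [0.  0.1 0.2] shift [-0.5 -0.3  3.1]
```

```bash
python3 -m crank '[[1,[0,0,0.0015],[0,0,0]],[1,[0,0,0],[0,0,0]],[1,[0,0,0.0015],[0,0,0]],[1,[0,0,0],[0,0,0]],[1,[0,0,0],[0,0,0]]]'; python3 -m crank '[[0.45,[0,0,0],[0,0,0]],[0.35,[0,0,0],[0,0,0]],[0.3,[0,0,0],[0,0,0]],[0.3,[0,0,0],[0,0,0]],[0.3,[0,0,-0.02],[0,0,0]],[0.3,[0,0,-0.04],[0,0,0]],[0.3,[0,0,-0.04],[0,0,0]],[0.3,[0,0,-0.01],[0,0,0]]]'; python3 plan.py 560.7 -277.4 110 75
python3 - <<'E'
from h import *;from bench import vision
s=vision.snapshot("wrist");cv2.imwrite("pics/w9.png",s["color"][...,::-1])
q=cloud(s).reshape(-1,3);m=(q[:,2]>.05)&(q[:,2]<.07)&(np.hypot(q[:,0]-.589,q[:,1]-.07)<.065);print(m.sum(),cv2.minAreaRect((q[m,:2]*1000).astype(np.float32)),np.median(q[m,2]))
E
```

```text
time: 23.05
tool_pos: [0.5887, 0.07, 0.0296]
ee_rot: [3.141, 0.0, 3.079]
wrist_force: [0.9, 0.4, -0.9]
width: 0.044
finger_force: 29.9
time: 23.85
tool_pos: [0.5914, 0.0701, 0.1456]
ee_rot: [3.141, 0.01, 3.079]
wrist_force: [0.3, 0.8, -0.4]
width: 0.0657
finger_force: 0.0
t 23.85 now [591.4  70.1 145.6] [179.9   0.6 176.4] F [ 0.3  0.8 -0.4] w 65.7 turn [  0.6   0.4 101.4] shift [-343.6   60.3   35.6]
6739 ((587.502685546875, 70.16898345947266), (44.20704650878906, 90.65408325195312), 85.49288940429688) 0.058446212816744836
```

View pics/w9.png

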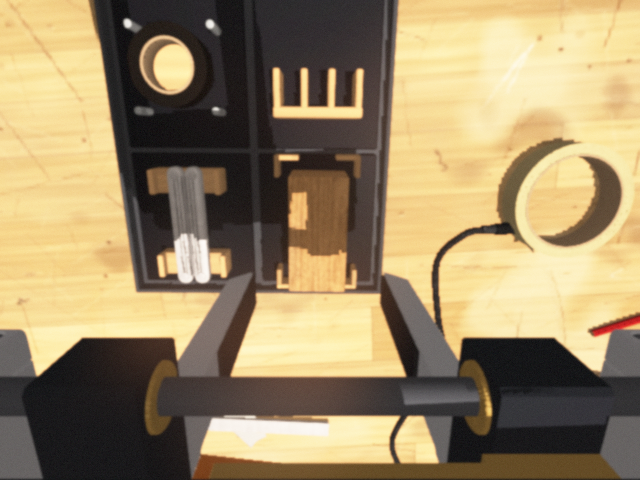

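That's 14 pictures, so from here I check with depth data only. The block is seated: its top is at 58.4 mm against 59 expected, and its centre is within 2 mm of the seat. Next, the 3-finned sink.

```bash
python3 -m crank '[[0.5,[0,0,0],[0,0,8.4]],[0.5,[0,0,0],[0,0,8.4]],[0.5,[0,0,0],[0,0,8.4]],[0.5,[0,0,0],[0,0,8.4]],[0.5,[0,0,0],[0,0,8.4]],[0.5,[0,0,0],[0,0,8.4]]]' >/dev/null; python3 -m crank '[[0.5,[0,0,0],[0,0,8.5]],[0.5,[0,0,0],[0,0,8.5]],[0.5,[0,0,0],[0,0,8.5]],[0.5,[0,0,0],[0,0,8.5]],[0.5,[0,0,0],[0,0,8.5]],[0.5,[0,0,0],[0,0,8.5]]]'>/dev/null; python3 -m crank '[[0.5,[-0.0343,0.006,0],[0,0,0]],[0.5,[-0.0343,0.006,0],[0,0,0]],[0.5,[-0.0343,0.006,0],[0,0,0]],[0.5,[-0.0343,0.006,0],[0,0,0]],[0.5,[-0.0343,0.006,0],[0,0,0]]]'>/dev/null; python3 -m crank '[[0.5,[-0.0343,0.006,0],[0,0,0]],[0.5,[-0.0343,0.006,0],[0,0,0]],[0.5,[-0.0343,0.006,0],[0,0,0]],[0.5,[-0.0343,0.006,0],[0,0,0]],[0.5,[-0.0343,0.006,0],[0,0,0]],[0.5,[0,0,0],[0,0,0]],[0.5,[0,0,0],[0,0,0]],[0.5,[0,0,0],[0,0,0]]]'; python3 plan.py 560.7 -277.4 110 75
python3 - <<'E'
from h import *;from bench import vision
for n in("top","wrist"):
    s=vision.snapshot(n);q=cloud(s).reshape(-1,3);d=np.hypot(q[:,0]-.561,q[:,1]+.2775)<.04
    m=d&(q[:,2]>.045)&(q[:,2]<.07)
    if m.sum()>5:
        x=q[m,:2]*1000;v=np.linalg.svd(x-x.mean(0),full_matrices=0)[2][0]
        print(n,m.sum(),cv2.minAreaRect(x.astype(np.float32)),"pca",np.degrees(np.arctan2(v[1],v[0]))%180,np.median(q[m],0))
    # fins: top band
    m=d&(q[:,2]>.022)&(q[:,2]<.034)&((q[:,:2]-[.561,-.2775])@[.966,-.259]>.008)
    print(" fins",m.sum(),q[m].mean(0) if m.any() else "")
    l=(q[m,:2]-[.561,-.2775])@[.259,.966]*1000
    print(np.histogram(l,np.arange(-34,35,4)))
E
```

```text
time: 26.4
tool_pos: [0.5573, -0.2755, 0.1382]
ee_rot: [-3.14, -0.001, 1.31]
wrist_force: [-0.1, -0.1, -0.3]
width: 0.0472
finger_force: 0.0
t 26.4 now [ 557.3 -275.5  138.2] [-1.799e+02 -1.000e-01  7.500e+01] F [-0.1 -0.1 -0.3] w 47.2 turn [-0.1 -0.1  0. ] shift [-1.   3.7 28.2]
top 44 ((565.419189453125, -259.9794006347656), (23.040502548217773, 10.060178756713867), 72.08257293701172) pca 67.39053877478912 [ 0.56423586 -0.25803513  0.0590356 ]
 fins 13 [ 0.58935483 -0.26470819  0.02732925]
(array([0, 0, 0, 0, 0, 0, 0, 0, 0, 0, 0, 0, 4, 8, 1, 0, 0]), array([-34, -30, -26, -22, -18, -14, -10,  -6,  -2,   2,   6,  10,  14,
        18,  22,  26,  30,  34]))
wrist 1111 ((557.6605224609375, -277.49261474609375), (59.7875862121582, 9.977465629577637), 75.31534576416016) pca 75.16749435220595 [ 0.55825946 -0.2754998   0.05726147]
 fins 534 [ 0.57791659 -0.28322723  0.02664721]
(array([  0,   0,  46, 138,   0,   0,   0,  45, 136,   0,   0,   0,  46,
       123,   0,   0,   0]), array([-34, -30, -26, -22, -18, -14, -10,  -6,  -2,   2,   6,  10,  14,
        18,  22,  26,  30,  34]))
```

Depth shows three fins at -20, 0 and +20 mm, plate yaw -15°. This is the right sink. Descending to grip the plate.

```bash
python3 -m crank '[[0.55,[-0.0015,0.0022,0.03],[0,0,0]],[0.55,[0,0,0.03],[0,0,0]],[0.55,[0,0,0.02],[0,0,0]],[0.55,[0,0,0.014],[0,0,0]],[0.55,[0,0,0.006],[0,0,0]],[0.55,[0,0,0],[0,0,0]],[0.55,[0,0,0],[0,0,0]]]'; python3 plan.py 559 -277.5 35 75
```

```text
time: 27.2
tool_pos: [0.5602, -0.2791, 0.0408]
ee_rot: [3.139, 0.001, 1.309]
wrist_force: [0.4, -0.6, -0.1]
width: 0.0424
finger_force: 0.0
t 27.2 now [ 560.2 -279.1   40.8] [179.9   0.   75. ] F [ 0.4 -0.6 -0.1] w 42.4 turn [0.1 0.  0. ] shift [ 1.2 -1.6  5.8]
```

```bash
python3 -m crank '[[0.55,[0.001,-0.001,0.004],[0,0,0]],[0.55,[0,0,0],[0,0,0]],[0.55,[0,0,0],[0,0,0]]]'; python3 -m crank '[[1,[0,0,0],[0,0,0]],[1,[0,0,0],[0,0,0]],[1,[0,0,0],[0,0,0]],[1,[0,0,0],[0,0,0]],[1,[0,0,0],[0,0,0]],[1,[0,0,0],[0,0,0]],[1,[0,0,0],[0,0,0]],[1,[0,0,0],[0,0,0]]]'; python3 plan.py 559 -277.5 35 75;python3 -m crank '[[1,[0,0,-0.02],[0,0,0]],[1,[0,0,-0.03],[0,0,0]],[1,[0,0,-0.04],[0,0,0]],[1,[0,0,0],[0,0,-5.6]],[1,[0,0,0],[0,0,-5.6]],[1,[0,0,0],[0,0,0]],[1,[0,0,0],[0,0,0]]]'; python3 plan.py 456.3 78.1 120 86.2
```

```text
time: 27.5
tool_pos: [0.5588, -0.2777, 0.0359]
ee_rot: [3.141, 0.0, 1.309]
wrist_force: [-0.2, 0.3, -0.3]
width: 0.0422
finger_force: 0.0
time: 28.3
tool_pos: [0.5586, -0.2776, 0.0354]
ee_rot: [-3.141, -0.0, 1.309]
wrist_force: [-0.1, -0.2, 0.5]
width: 0.0098
finger_force: 30.0
t 28.3 now [ 558.6 -277.6   35.4] [-180.   -0.   75.] F [-0.1 -0.2  0.5] w 9.8 turn [-0. -0. -0.] shift [0.2 0.4 0.4]
time: 29.0
tool_pos: [0.5584, -0.2774, 0.1247]
ee_rot: [-3.141, -0.001, 1.502]
wrist_force: [-1.1, 0.3, -0.8]
width: 0.0098
finger_force: 30.0
t 29.0 now [ 558.4 -277.4  124.7] [-179.9   -0.    86.1] F [-1.1  0.3 -0.8] w 9.8 turn [-0.1 -0.  -0.1] shift [ 347.9 -125.4    4.7]
```

```bash
python3 -m crank '[[1,[0.029,-0.0104,0],[0,0,0]],[1,[0.029,-0.0104,0],[0,0,0]],[1,[0.029,-0.0104,0],[0,0,0]],[1,[0.029,-0.0104,0],[0,0,0]],[1,[0.029,-0.0104,0],[0,0,0]],[1,[0.029,-0.0104,0],[0,0,0]]]'>/dev/null; python3 -m crank '[[1,[0.029,-0.0104,0],[0,0,0]],[1,[0.029,-0.0104,0],[0,0,0]],[1,[0.029,-0.0104,0],[0,0,0]],[1,[0.029,-0.0104,0],[0,0,0]],[1,[0.029,-0.0104,0],[0,0,0]],[1,[0.029,-0.0104,0],[0,0,0]]]' >/dev/null;python3 -m crank '[[1,[0,0,0],[0,0,0]],[1,[0,0,0],[0,0,0]],[1,[0,0,0],[0,0,0]]]'; python3 plan.py 456.3 78.1 43.5 86.2
python3 - <<'E'
from h import *;from bench import vision
c=np.cos(np.radians(-3.8));sn=np.sin(np.radians(-3.8));O=np.array([.4693,.0772])
for n in("top","wrist"):
    s=vision.snapshot(n);q=cloud(s).reshape(-1,3);l=(q[:,:2]-O)@np.array([[c,-sn],[sn,c]])*1000
    d=(abs(l[:,1])<40)&(l[:,0]>-40)&(l[:,0]<45)
    for nm,lo,hi in(("rackfins",.034,.044),("sinkfins",.105,.122),("plate",.135,.16)):
        m=d&(q[:,2]>lo)&(q[:,2]<hi)
        if nm!="plate": m&=(l[:,0]>0)&(l[:,0]<24)
        print(n,nm,m.sum(),np.round(np.r_[l[m].min(0),l[m].max(0)],1) if m.any() else "")
        if nm!="plate" and m.any(): h,e=np.histogram(l[m,1],np.arange(-36,37,3));print(dict((int(a+1),int(b)) for a,b in zip(e,h) if b))
E
```

```text
time: 30.5
tool_pos: [0.4573, 0.0772, 0.1253]
ee_rot: [-3.141, 0.0, 1.503]
wrist_force: [-0.6, -0.5, -1.1]
width: 0.0101
finger_force: 30.0
t 30.5 now [457.3  77.2 125.3] [-180.     0.    86.1] F [-0.6 -0.5 -1.1] w 10.1 turn [-0.   0.  -0.1] shift [ 0.8 -1.1 81.8]
top rackfins 5 [ 11.8 -27.6  21.8 -27.1]
{-29: 5}
top sinkfins 0 
top plate 0 
wrist rackfins 486 [  0.1 -11.2  23.9  33.7]
{-11: 32, 7: 10, 10: 119, 13: 94, 28: 64, 31: 132, 34: 35}
wrist sinkfins 1080 [  0.1 -23.5  18.6  21.6]
{-23: 43, -20: 154, -5: 23, -2: 105, 1: 261, 16: 86, 19: 292, 22: 116}
wrist plate 3776 [-29.3 -31.2   4.5  29. ]
```

```bash
python3 -m crank '[[1,[0.0013,-0.001,0.02],[0,0,0]],[1,[0,0,0.015],[0,0,0]],[1,[0,0,0.01],[0,0,0]],[1,[0,0,0],[0,0,0]],[1,[0,0,0],[0,0,0]],[1,[0,0,0],[0,0,0]]]'; python3 plan.py 456.3 78.1 43.5 86.2
cat > chk.py <<'E'
from h import *;from bench import vision,robot
c=np.cos(np.radians(-3.8));sn=np.sin(np.radians(-3.8));O=np.array([.4693,.0772]);b=robot.get_obs()["tool_pos"][2]-.0354
s=vision.snapshot("wrist");q=cloud(s).reshape(-1,3);l=(q[:,:2]-O)@np.array([[c,-sn],[sn,c]])*1000
d=(abs(l[:,1])<40)&(l[:,0]>-40)&(l[:,0]<45)
for nm,z,x0 in(("rack",.038,-12),("sink",b+.028,2)):
    m=d&(abs(q[:,2]-z)<.004)&(l[:,0]>x0)&(l[:,0]<23)
    for k in ((-30,-10,10,30) if nm=="rack" else(-20,0,20)):
        w=m&(abs(l[:,1]-k)<6)
        if w.sum()>5:print(nm,k,w.sum(),"y",np.round(np.percentile(l[w,1],[3,50,97]),1),"x",np.round(np.percentile(l[w,0],[2,98]),1))
m=d&(q[:,2]>b+.05)&(q[:,2]<b+.066)&(l[:,0]<5);print("plate y",np.percentile(l[m,1],[1,99]) if m.any() else "", b)
E
python3 chk.py
```

```text
time: 31.2
tool_pos: [0.4572, 0.0791, 0.0815]
ee_rot: [3.14, -0.0, 1.504]
wrist_force: [-0.2, -0.0, -1.3]
width: 0.0097
finger_force: 30.0
t 31.2 now [457.2  79.1  81.5] [179.9  -0.   86.2] F [-0.2 -0.  -1.3] w 9.7 turn [ 0.1 -0.  -0. ] shift [-1.1 -0.8 38. ]
rack -30 20 y [-30.2 -27.9 -26.3] x [21.1 22.9]
rack -10 8 y [-8.5 -7.5 -6.9] x [22.1 22.8]
rack 30 315 y [29.  31.4 33.4] x [-0.7 22.4]
sink -20 118 y [-20.9 -17.9 -16.5] x [11.3 17.9]
sink 0 224 y [-1.5  1.5  3.4] x [ 6.1 17.7]
sink 20 290 y [18.8 21.3 23.3] x [ 2.4 17.8]
plate y [-27.96663373  30.63509638] 0.046066554821457426
```

The sink fins are offset +1.3 mm and the rack fins +1.3 mm, so they are centred. Lowering into the rack.

```bash
python3 -m crank '[[1,[0,0,0.01],[0,0,0]],[1,[0,0,0.01],[0,0,0]],[1,[0,0,0.008],[0,0,0]],[1,[0,0,0.006],[0,0,0]],[1,[0,0,0],[0,0,0]],[1,[0,0,0],[0,0,0]]]'; python3 plan.py 457 79 43.5 86.2
```

```text
time: 31.85
tool_pos: [0.4562, 0.0793, 0.0462]
ee_rot: [-3.141, -0.0, 1.504]
wrist_force: [-0.1, -0.5, -1.1]
width: 0.0101
finger_force: 30.0
t 31.85 now [456.2  79.3  46.2] [-180.    -0.    86.2] F [-0.1 -0.5 -1.1] w 10.1 turn [-0. -0. -0.] shift [-0.3  0.8  2.7]
```

```bash
python3 -m crank '[[1,[0,0,0.0015],[0,0,0]],[1,[0,0,0],[0,0,0]],[1,[0,0,0.001],[0,0,0]],[1,[0,0,0],[0,0,0]],[1,[0,0,0],[0,0,0]]]'; python3 plan.py 457 79 43.5 86.2
```

```text
time: 32.35
tool_pos: [0.4564, 0.0793, 0.0441]
ee_rot: [3.141, -0.0, 1.504]
wrist_force: [0.3, -0.4, -1.3]
width: 0.0101
finger_force: 30.0
t 32.35 now [456.4  79.3  44.1] [180.   -0.   86.2] F [ 0.3 -0.4 -1.3] w 10.1 turn [ 0. -0. -0.] shift [-0.2  0.6  0.6]
```

```bash
python3 -m crank '[[1,[0,0,0.0007],[0,0,0]],[1,[0,0,0],[0,0,0]],[0.8,[0,0,0],[0,0,0]],[0.7,[0,0,0],[0,0,0]],[0.6,[0,0,0],[0,0,0]],[0.6,[0,0,0],[0,0,0]],[0.6,[0,0,0],[0,0,0]]]'; python3 -m crank '[[0.6,[0,0,-0.015],[0,0,0]],[0.6,[0,0,-0.03],[0,0,0]],[0.6,[0,0,-0.04],[0,0,0]],[0.6,[0,0,-0.04],[0,0,0]],[0.6,[0,0,0],[0,0,0]],[0.6,[0,0,0],[0,0,0]],[0.6,[0,0,0],[0,0,0]]]'; python3 - <<'E'
from h import *;from bench import vision
c=np.cos(np.radians(-3.8));sn=np.sin(np.radians(-3.8));O=np.array([.4693,.0772])
s=vision.snapshot("wrist");q=cloud(s).reshape(-1,3);l=(q[:,:2]-O)@np.array([[c,-sn],[sn,c]])*1000
d=(abs(l[:,1])<40)&(l[:,0]>-40)&(l[:,0]<5)&(q[:,2]>.055)&(q[:,2]<.08)
print("plate",d.sum(),cv2.minAreaRect(l[d].astype(np.float32)),np.percentile(q[d,2],[5,50,95]))
E
```

```text
time: 33.05
tool_pos: [0.4564, 0.0793, 0.0433]
ee_rot: [3.141, -0.0, 1.504]
wrist_force: [0.4, -0.9, -0.5]
width: 0.0375
finger_force: 0.0
time: 33.75
tool_pos: [0.4555, 0.0792, 0.1667]
ee_rot: [-3.139, 0.0, 1.504]
wrist_force: [-0.4, -0.5, -0.3]
width: 0.0374
finger_force: 0.0
plate 969 ((-13.611806869506836, 0.9966983795166016), (60.18064880371094, 9.805878639221191), 89.90202331542969) [0.06396227 0.06525623 0.06639212]
```

The plate top reads 65–66 mm against 66 expected, and its centre is at (-13.6, 1.0) mm, so the sink is fully down. I'll back off for one overall depth check, then hand in.

```bash
python3 -m crank '[[0.6,[0.03,0,-0.02],[0,0,0]],[0.6,[0.04,0,-0.01],[0,0,0]],[0.6,[0.04,0,0],[0,0,0]],[0.6,[0.04,0,0],[0,0,0]],[0.6,[0.04,0,0],[0,0,0]],[0.6,[0.04,0,0],[0,0,0]],[0.6,[0.04,0,0],[0,0,0]],[0.6,[0.04,0,0],[0,0,0]]]'>/dev/null; python3 -m crank '[[0.6,[0,0,0],[0,0,0]],[0.6,[0,0,0],[0,0,0]],[0.6,[0,0,0],[0,0,0]]]'; python3 - <<'E'
from h import *;from bench import vision
s=vision.snapshot("top");q=cloud(s).reshape(-1,3)
for n,x,y,lo,hi,r in(("tape",462.7,-29.1,34,50,36),("tool",582.3,-37.1,27,45,60),("block",589.4,69.7,48,75,60),("plate",456,78,55,80,45),("fine",487,-413,42,70,45),("mask",586,281,16,40,60)):
    m=(np.hypot(q[:,0]*1000-x,q[:,1]*1000-y)<r)&(q[:,2]*1000>lo)&(q[:,2]*1000<hi)
    print(n,m.sum(),[np.round(v,1) for v in cv2.minAreaRect((q[m,:2]*1000).astype(np.float32))] if m.sum() else "",np.round(np.median(q[m,2])*1000,1))
E
```

```text
time: 34.9
tool_pos: [0.4767, 0.3873, 0.1973]
ee_rot: [-3.14, 0.002, 1.503]
wrist_force: [0.6, -0.9, -0.5]
width: 0.0375
finger_force: 0.0
tape 254 [array([462.7, -28.3]), array([55. , 53.6]), np.float64(86.8)] 40.5
tool 387 [array([584.4, -38.1]), array([56.6, 99.1]), np.float64(86.5)] 31.1
block 635 [array([590.6,  70. ]), array([44.1, 91.7]), np.float64(85.2)] 60.1
plate 117 [array([458.9,  78.4]), array([59.5, 11.6]), np.float64(84.8)] 66.2
fine 146 [array([ 487.1, -413.2]), array([61.4, 14.6]), np.float64(64.3)] 58.2
mask 488 [array([585.6, 283. ]), array([97.7, 96.4]), np.float64(73.2)] 25.1
```

All four parts are seated at the right heights, and the look-alikes have not moved. Handing in.

```bash
python3 -c "
from bench import robot
print(robot.close_job())"
```

```text
the job is handed in; nothing more can be done
None
```

I packed the tray in the order asked and handed the job in after about 35 s: tape, multi-tool, wood block and 3-finned heat sink all sit at the right heights in their rests by the last depth check, and the close-finned sink and masking tape have not moved.

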